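# Fetch the sample jar from behind the reagent bottles

### The arm

A 7-joint arm with a two-finger parallel gripper is mounted at the origin on the work surface. World frame = base frame: x ahead of the robot, y to its left, z up, the work surface at z = 0. Lengths are in m, angles in rad, forces in N, time in s.
With the tool pointing down it reaches from about 0.4 to 0.85 m from the base axis. Payload 10.4 kg.
Tool frame: the origin (TCP) lies on the centre line of the jaws, within the pads' length; the fingertips stand 8 mm ahead of it and the grasp point (between the pads) lies 11 mm behind it; y points along the fingers, x is the direction in which the jaws open and shut, and the axes are right-handed (so a half turn about y gives the same grasp; the last joint's range is limited). The gripper opens to 87 mm and grips with 3 to 60 N. Pads are 19 mm wide; open, the fingers measure 117 mm over their backs; the gripper's body (75 mm by 190 mm) begins 51 mm behind the grasp point.
Start: joints at [1.11, 0.332, -0.065, 1.46, 0.022, 1.35, -0.088], TCP at [0.265, -0.566, 0.231] pointing down, gripper open.
Joint ranges: [-2.6, 2.6], [-0.5, 2.12], [-1.47, 1.34], [0.16, 2.42], [-1.27, 4.41], [0.06, 2.06], [-2.6, 2.6]. Speed limits (rad/s): [2.22, 2.22, 2.79, 2.79, 3.14, 3.14, 3.14].

### API

Orientations are given as a 3x3 rotation matrix whose columns are the frame's x, y, z axes.
In Python, from bench import observe, capture, job_done gives the robot as it stands. The module is installed in compiled form; this text tells all that it offers.
- The arm moves only by the shell command python3 -m creep 'ROWS' [OPENING] [FORCE]. ROWS is JSON, a list that holds one entry, the list of rows, each a list of 4 numbers: the shift along the tool's x, y, z in m, then the turn about the tool's y in rad. In form: [[[x, y, z, turn], ...]]. A call has exactly 8 rows; each row is the pose to reach, as a shift and turn from the pose commanded when the call began, along the tool's axes at that moment; what a row does not reach only later rows make up. A row lasts 1/8 s, in which the tool goes at most 62.5 mm and 10.7 degrees, less where a joint would pass 70% of its speed; a pose out of reach is approached as far as the arm can. A call with a gripper value outside its range is refused whole. OPENING is the opening, from 0 (shut) to 1 (fully open), set as the call begins (- or left out, the last holds). The fingers move at their own pace and stop on an object; FORCE is the grip in N (left out, the last holds). Time passes only in rows, so rows that repeat a pose let the fingers close, or fill a call up. It gives the time, the measured TCP pose, the force and the opening at its end, in the units of the state.
- observe(): the state, without advancing time (a new reading comes with each control period).
- capture(name): name is "side" or "top"; returns a dict with "image" (400x640x3 uint8, blue, green, red), "K" (3x3 intrinsics, pixels), "dist_coeffs" ([k1, k2, p1, p2, k3] as OpenCV has them; the pictures are not rectified), "view" (4x4, takes a point from world to camera coordinates). Camera axes: x right, y down, z forward; pixel columns grow to the right and rows downward; lengths in m; the calibration is good to about 2 mm. A picture is of the moment at which its call begins. There is no depth.
- job_done(): hands the job in, once; it reports no verdict.
The state is a dict: "time_s": time; "qpos": joint angles; "joint_vel": joint speeds; "joint_torque": joint torques, N m; "tool_pos": TCP position; "tool_rot": TCP orientation; "ft_force": force on the tool from outside, world axes, zero at the start; "ft_torque": the same for the moment, N m; "finger_gap": finger opening in m.
Only numpy, scipy, OpenCV 4.12 (cv2) and the standard library are available. Lean on these libraries where they do the work, as an engineer would, in place of code of your own. Each camera call takes 0.05 s, during which the arm holds its last target.

### The job

The small brown sample jar with the orange lid stands behind two bottles in the reagent stand. Leave the jar where it is until both bottles have been moved out of the way and stand upright in the yellow side tray; then put the jar upright on the middle of the balance's round pan while the bottles wait in the tray, and last stand each bottle back in the middle of the pad of its own colour. Set everything down gently without dropping or tipping it, and do not disturb the wash bottle, the test-tube rack or the white dish.

Things in the scene. Friction and masses are not known exactly. Their poses are not given: they have to be found in the camera images.
- blue_bottle_center (a point): White bottle with blue cap and blue band, standing on the blue pad at the start. Cylinder 52 mm in diameter for its lower 90 mm, then a shoulder and a 37 mm wide cap; 120 mm tall, about 0.18 kg. This point is its centre, 60 mm above its underside and 60 mm below its top; z is its axis, up. Gripping 10 to 20 mm above this point is fine.
- green_bottle_center (a point): White bottle with green cap and green band, standing on the green pad at the start. Cylinder 52 mm in diameter for its lower 90 mm, then a shoulder and a 37 mm wide cap; 120 mm tall, about 0.18 kg. This point is its centre, 60 mm above its underside and 60 mm below its top; z is its axis, up. Gripping 10 to 20 mm above this point is fine.
- jar_center (a point): Squat brown jar with orange lid, cylinder 44 mm wide, 50 mm tall, about 0.09 kg, on the stand's 12 mm thick floor about 55 mm behind the line of the pads' centres, about mid-way between them. Point: its centre, 25 mm above its underside; z up. The bottles rise 58 mm above its lid and block a gripper. Room for fingers is at its left and right (stand's y); a 45 mm high wall is behind.
- blue_pad_top (a point): Flat round blue pad, 72 mm wide, 2 mm thick, fixed in the grey stand: home of the blue bottle. Point: centre of its upper face, 14 mm above the bench. Axes are the stand's: x from its open front (robot side) to its back, z up. The pads lie side by side, 90 mm apart along y. Stand 150 (x) by 180 mm (y), floor 12 mm, walls 45 mm high at back and ends, pads 30 mm before its middle.
- green_pad_top (a point): Flat round green pad, 72 mm wide, 2 mm thick, fixed in the grey stand: home of the green bottle. Point: centre of its upper face, 14 mm above the bench. Axes are the stand's: x from its open front (robot side) to its back, z up. The pads lie side by side, 90 mm apart along y. Stand 150 (x) by 180 mm (y), floor 12 mm, walls 45 mm high at back and ends, pads 30 mm before its middle.
- tray_in (a point): Yellow open side tray, fixed, 140 mm (x) by 200 mm (y), walls 18 mm high and 4 mm thick, empty at the start. Point: centre of its inner floor, about 4 mm above the bench; y along its longer side, z up. A bottle is parked when upright on the floor with its centre within 50 mm (x) and 80 mm (y) of this point; both fit side by side, 50 mm either side of it along y.
- pan_top (a point): White laboratory balance, fixed, 180 mm (x) by 160 mm (y), case 45 mm high, dark display on the robot's side, with a round steel pan 110 mm in diameter. Point: centre of the pan's flat upper face, 58 mm above the bench, 30 mm behind the case's centre; z up. The pan does not give.
- wash_bottle_center (a point): Bystander, to be left alone: whitish wash bottle with a turquoise cap and bent spout, 66 mm in diameter, 180 mm tall with the spout, which reaches 75 mm sideways (along its y). Point on its axis 60 mm above the bench.
- tube_rack_center (a point): Bystander, to be left alone: wooden test-tube rack with four glass tubes, 50 mm (x) by 138 mm (y), 108 mm tall with the tubes. Point at its middle, 40 mm above the bench.
- dish: Bystander, to be left alone: shallow white ceramic dish, 90 mm in diameter, 22 mm high. Origin at the centre of its underside.

How it is judged:
On the way, in this order (a step that is already met when the one before it is completed fails the run):
1. both bottles stand released and upright in the yellow tray, while the jar has not been moved (20 mm) (x of blue_bottle_center in the frame of tray_in between -0.05 and 0.05 m and y of blue_bottle_center in the frame of tray_in between -0.08 and 0.08 m and z of blue_bottle_center in the frame of tray_in between 0.05 and 0.07 m and angle between each of blue_bottle_center, green_bottle_center's own z axis and vertical below 0.12 rad and contact force between each of blue_bottle, green_bottle and the fingers below 0.1 N and linear speed of each of blue_bottle, green_bottle below 0.03 m/s and angular speed of each of blue_bottle, green_bottle below 0.3 rad/s and x of green_bottle_center in the frame of tray_in between -0.05 and 0.05 m and y of green_bottle_center in the frame of tray_in between -0.08 and 0.08 m and z of green_bottle_center in the frame of tray_in between 0.05 and 0.07 m and distance of jar_center from where it was at the start of the episode below 0.02 m), for 0.2 s.
2. the jar stands released on the middle of the balance pan (15 mm), both bottles still in the tray (horizontal distance between jar_center and pan_top below 0.015 m and z of jar_center in the frame of pan_top between 0.019 and 0.031 m and angle between each of jar_center, blue_bottle_center, green_bottle_center's own z axis and vertical below 0.12 rad and contact force between each of jar, blue_bottle, green_bottle and the fingers below 0.1 N and linear speed of each of jar, blue_bottle, green_bottle below 0.03 m/s and angular speed of each of jar, blue_bottle, green_bottle below 0.3 rad/s and x of blue_bottle_center in the frame of tray_in between -0.05 and 0.05 m and y of blue_bottle_center in the frame of tray_in between -0.08 and 0.08 m and z of blue_bottle_center in the frame of tray_in between 0.05 and 0.07 m and x of green_bottle_center in the frame of tray_in between -0.05 and 0.05 m and y of green_bottle_center in the frame of tray_in between -0.08 and 0.08 m and z of green_bottle_center in the frame of tray_in between 0.05 and 0.07 m), for 0.2 s.
At the end, for the whole second after the job is handed in: The blue bottle stands upright on the blue pad and the green bottle on the green pad, each within 15 mm of its pad's centre; the jar stands upright on the balance pan within 15 mm of its centre; all three released and at rest (upright: within 7 degrees) (horizontal distance between blue_bottle_center and blue_pad_top below 0.015 m and z of blue_bottle_center in the frame of blue_pad_top between 0.053 and 0.067 m and angle between each of blue_bottle_center, green_bottle_center, jar_center's own z axis and vertical below 0.12 rad and contact force between each of blue_bottle, green_bottle, jar and the fingers below 0.1 N and linear speed of each of blue_bottle, green_bottle, jar below 0.03 m/s and angular speed of each of blue_bottle, green_bottle, jar below 0.3 rad/s and horizontal distance between green_bottle_center and green_pad_top below 0.015 m and z of green_bottle_center in the frame of green_pad_top between 0.053 and 0.067 m and horizontal distance between jar_center and pan_top below 0.015 m and z of jar_center in the frame of pan_top between 0.019 and 0.031 m); the robot touches nothing.
It fails at once if the wash bottle is moved more than 30 mm or tipped (distance of wash_bottle_center from where it was at the start of the episode above 0.03 m or angle between wash_bottle_center's own z axis and vertical above 0.4 rad).
It fails at once if the test-tube rack is moved more than 30 mm or tipped (distance of tube_rack_center from where it was at the start of the episode above 0.03 m or angle between tube_rack_center's own z axis and vertical above 0.4 rad).
It fails at once if the white dish is moved more than 30 mm or tipped (distance of dish from where it was at the start of the episode above 0.03 m or angle between dish's own z axis and vertical above 0.4 rad).
It fails at once if a bottle or the jar is tipped over (more than 50 degrees) (angle between any of blue_bottle_center, green_bottle_center, jar_center's own z axis and vertical above 0.87 rad).
It fails at once if a bottle or the jar is dropped or thrown (faster than 0.8 m/s while not held, a fall of about 3 cm) ((linear speed of blue_bottle above 0.8 m/s and contact force between blue_bottle and the fingers below 0.1 N) or (linear speed of green_bottle above 0.8 m/s and contact force between green_bottle and the fingers below 0.1 N) or (linear speed of jar above 0.8 m/s and contact force between jar and the fingers below 0.1 N)).
It also fails if it takes over 131 s, if anything falls off the work surface, if the arm or the gripper's body presses on something with over 40 N, if the wrist force passes 120 N, or if a joint passes its speed limit or range.

## Working session

There is one attempt and no reset: what is moved stays moved. The work goes in short steps, Python scripts to look and compute and a shell command to move; the robot and the scene stay as the last step left them, time stands still between calls to the robot, and variables do not carry over. Pictures are saved under pics/ and viewed, and the job is handed in when it is done.

```bash
mkdir -p pics; python3 - <<'E'
from bench import *
import cv2,numpy as np
np.set_printoptions(precision=4,suppress=True)
for n in("top","side"):
    c=capture(n);cv2.imwrite(f"pics/{n}0.png",c["image"]);print(n,c["K"],c["dist_coeffs"],c["view"])
s=observe()
for k in s:print(k,s[k])
E
```

```text
top [[468.8351   0.     321.6677]
 [  0.     468.8351 203.3876]
 [  0.       0.       1.    ]] [0.0371 0.     0.     0.     0.    ] [[ 0.004  -1.     -0.0025 -0.0336]
 [-0.9947 -0.0037 -0.1023  0.61  ]
 [ 0.1023  0.0029 -0.9947  1.1989]
 [ 0.      0.      0.      1.    ]]
side [[370.9636   0.     314.1778]
 [  0.     370.9636 198.1084]
 [  0.       0.       1.    ]] [-0.0329  0.      0.      0.      0.    ] [[-0.7505 -0.6608 -0.0085  0.4341]
 [-0.3338  0.3902 -0.8581  0.2708]
 [ 0.5703 -0.6412 -0.5134  0.5244]
 [ 0.      0.      0.      1.    ]]
time_s 0.1
qpos [ 1.1104  0.3328 -0.0647  1.4608  0.0216  1.3499 -0.0885]
joint_vel [-0.0013 -0.0014  0.0002 -0.0031 -0.0006  0.0013 -0.0006]
joint_torque [  0.0018 -62.4542   0.0251 -39.0716  -0.0614   0.0366   0.    ]
tool_pos [ 0.2648 -0.5658  0.2299]
tool_rot [[ 0.424  -0.0006  0.9057]
 [-0.9057  0.0011  0.424 ]
 [-0.0012 -1.     -0.    ]]
ft_force [-0.934   0.4874 -0.1704]
ft_torque [ 0.0286 -0.0254 -0.0456]
finger_gap 0.08705739128666368
```

View pics.

View pics/top0.png

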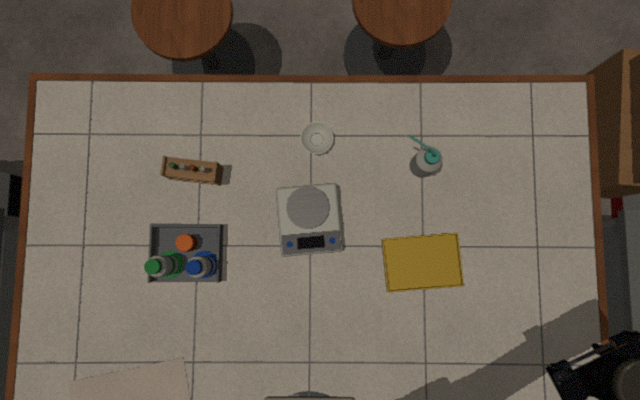

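View pics/side0.png

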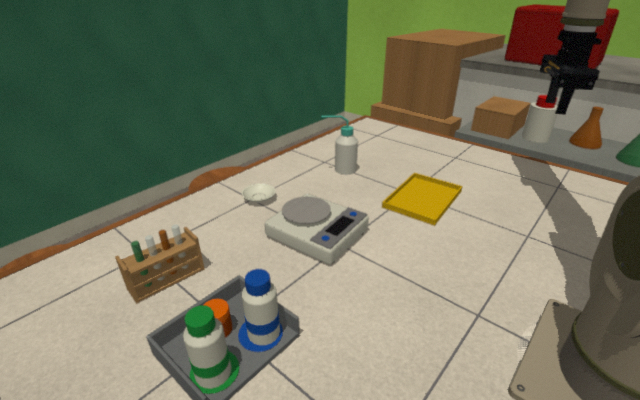

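The top view shows the stand at about (186,253), the balance at (310,218), the tray at (423,262) and the wash bottle at (428,158). I'll enlarge these areas.

```bash
python3 - <<'E'
import cv2
t=cv2.imread("pics/top0.png");s=cv2.imread("pics/side0.png")
def crop(im,x,y,w,h,k,n):
    o=cv2.resize(im[y:y+h,x:x+w],None,fx=k,fy=k,interpolation=cv2.INTER_CUBIC)
    for i in range(0,w,10):
        cv2.line(o,(i*k,0),(i*k,6 if i%50 else 14),(0,0,255),1); 
        if i%20==0: cv2.putText(o,str(x+i),(i*k,24),0,.4,(0,255,255),1)
    for j in range(0,h,10):
        cv2.line(o,(0,j*k),(6,j*k),(0,0,255),1)
        if j%20==0: cv2.putText(o,str(y+j),(8,j*k+4),0,.4,(0,255,255),1)
    cv2.imwrite(f"pics/{n}.png",o)
crop(t,140,215,100,75,8,"c_stand")
crop(t,265,175,90,90,6,"c_bal")
crop(t,375,225,100,75,8,"c_tray")
crop(s,140,260,170,140,4,"c_side")
E
```

```text
(no output)
```

View pics/c_stand.png

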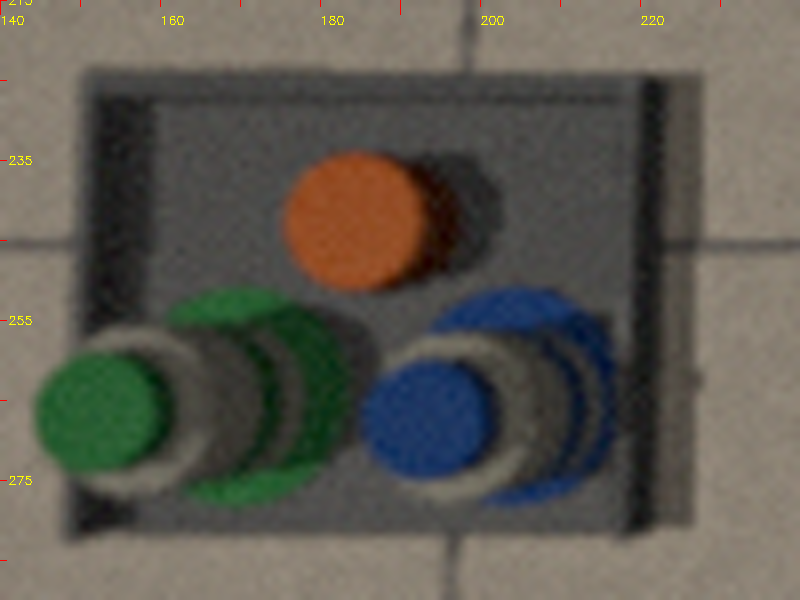

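View pics/c_bal.png

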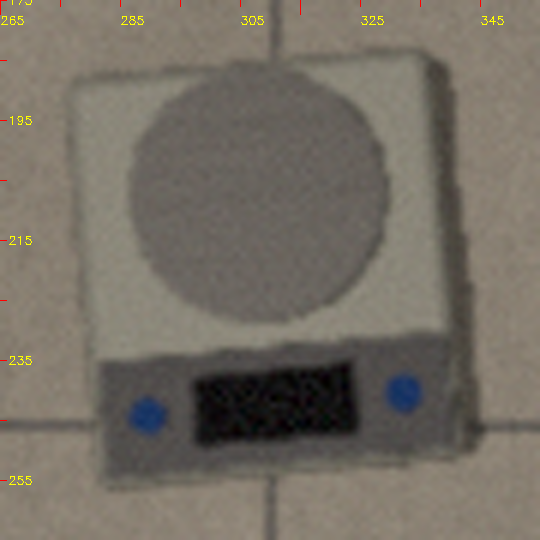

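View pics/c_tray.png

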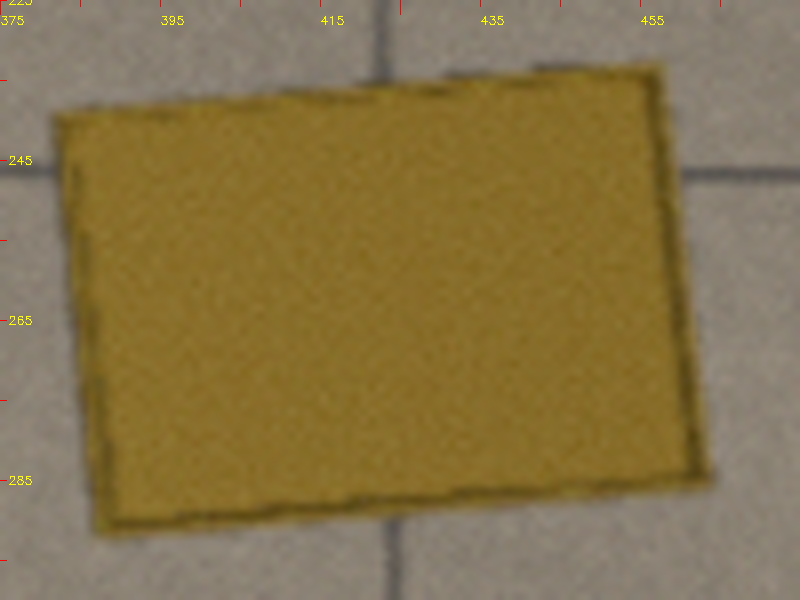

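View pics/c_side.png

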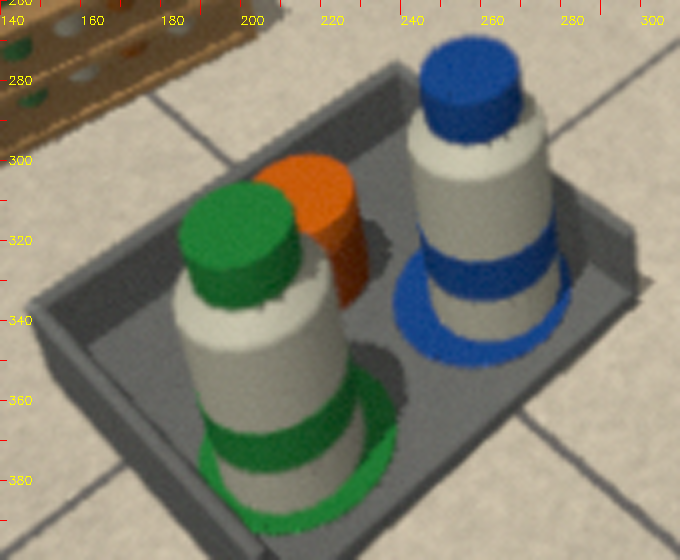

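```bash
cat > h.py <<'E'
import numpy as np,cv2
np.set_printoptions(precision=4,suppress=True)
CAM={"top":([[468.8351,0,321.6677],[0,468.8351,203.3876],[0,0,1]],[.0371,0,0,0,0],[[.004,-1,-.0025,-.0336],[-.9947,-.0037,-.1023,.61],[.1023,.0029,-.9947,1.1989]]),
"side":([[370.9636,0,314.1778],[0,370.9636,198.1084],[0,0,1]],[-.0329,0,0,0,0],[[-.7505,-.6608,-.0085,.4341],[-.3338,.3902,-.8581,.2708],[.5703,-.6412,-.5134,.5244]])}
CAM={k:tuple(np.array(a,float) for a in v) for k,v in CAM.items()}
def ray(cam,px):
    K,d,V=CAM[cam];u=cv2.undistortPoints(np.array([[px]],float),K,d)[0,0]
    R=V[:,:3];return -R.T@V[:,3],R.T@np.array([u[0],u[1],1])
def at_z(cam,px,z):
    o,r=ray(cam,px);return o+r*(z-o[2])/r[2]
def proj(cam,P):
    K,d,V=CAM[cam];P=np.atleast_2d(np.array(P,float))
    return cv2.projectPoints(P,cv2.Rodrigues(V[:,:3])[0],V[:,3],K,d)[0][:,0]
def cr(x0,y0,k):
    return lambda x,y:(x0+(x+.5)/k-.5,y0+(y+.5)/k-.5)
def circ(c,r,n=180):
    a=np.linspace(0,2*np.pi,n);return np.c_[c[0]+r*np.cos(a),c[1]+r*np.sin(a),0*a+c[2]]
E
python3 - <<'E'
from h import *
S=cr(140,215,8);B=cr(265,175,6);T=cr(375,225,8);D=cr(140,260,4)
for n,p,z in[("gcap",S(99,412),.134),("bcap",S(424,419),.134),("jar",S(354,221),.062),("gpad",S(240,396),.014),("bpad",S(515,396),.014),("pan",B(258.5,193),.058)]:print("top",n,at_z("top",p,z))
for n,p,z in[("gcap",D(240,224),.134),("bcap",D(470,79),.134)]:print("side",n,at_z("side",p,z))
# pad from side extremes
from scipy.optimize import least_squares
def f(c,l,r,b):
    q=proj("side",circ([*c,.014],.036));return[q[:,0].min()-l,q[:,0].max()-r,q[:,1].max()-b]
for n,l,r,b,x0 in[("gpad",198,397,535,(.55,.3)),("bpad",394,572,367,(.55,.2))]:
    R=least_squares(f,x0,args=(D(l,0)[0],D(r,0)[0],D(0,b)[1]));print("side",n,R.x,R.fun)
tc=[at_z("top",T(*p),.018) for p in[(55,112),(660,65),(712,485),(98,535)]]
print("tray",np.array(tc),np.mean(tc,0),[np.linalg.norm(tc[i]-tc[i-1]) for i in range(4)])
for z in(.045,.057):
    sc=np.array([at_z("top",S(*p),z) for p in[(84,70),(662,74),(64,540)]])
    sd=np.array([at_z("side",D(*p),z) for p in[(30,303),(397,62),(632,232)]])
    print("stand",z,sc[:,:2],sd[:,:2],np.linalg.norm(sc[0]-sc[1]),np.linalg.norm(sc[0]-sc[2]),np.linalg.norm(sd[0]-sd[1]),np.linalg.norm(sd[2]-sd[1]))
bc=[at_z("top",B(*p),.045) for p in[(72,80),(425,50),(450,455),(103,488)]]
print("bal",np.array(bc))
print("dish",at_z("top",(318,139),.022),"wash",at_z("top",(433,156),.15),at_z("top",(428,165),.05),"rack",at_z("top",(191,170),.08))
E
```

```text
top gcap [0.4493 0.3685 0.134 ]
top bcap [0.4474 0.273  0.134 ]
top jar [0.507 0.317 0.062]
top gpad [0.4508 0.3661 0.014 ]
top bpad [0.4509 0.2766 0.014 ]
top pan [0.5985 0.0045 0.058 ]
side gcap [0.4471 0.37   0.134 ]
side bcap [0.4419 0.277  0.134 ]
side gpad [0.45   0.3673] [-0.1871  0.1901 -0.0212]
side bpad [0.45   0.2769] [-0.1749  0.176  -0.0198]
tray [[ 0.5191 -0.1887  0.018 ]
 [ 0.5355 -0.3869  0.018 ]
 [ 0.3997 -0.3999  0.018 ]
 [ 0.3823 -0.2012  0.018 ]] [ 0.4591 -0.2942  0.018 ] [np.float64(0.13733669627832532), np.float64(0.1988936447680704), np.float64(0.13639579687314587), np.float64(0.19938768233256213)]
stand 0.045 [[0.5555 0.41  ]
 [0.5548 0.2248]
 [0.4064 0.4097]] [[0.5533 0.4099]
 [0.5529 0.2338]
 [0.4059 0.2347]] 0.18517870705535874 0.14915117332963088 0.17611689612415982 0.14697669978151304
stand 0.057 [[0.5548 0.4056]
 [0.5541 0.2222]
 [0.4071 0.4053]] [[0.5419 0.4127]
 [0.5415 0.2411]
 [0.3984 0.2421]] 0.18334201883237405 0.14767182288024588 0.17152543982059557 0.14314494309297174
bal [[ 0.6487  0.0862  0.045 ]
 [ 0.6624 -0.0669  0.045 ]
 [ 0.4875 -0.0778  0.045 ]
 [ 0.4729  0.0705  0.045 ]]
dish [ 0.7844 -0.0207  0.022 ] wash [ 0.7126 -0.2969  0.15  ] [ 0.7095 -0.3072  0.05  ] rack [0.6888 0.2998 0.08  ]
```

```bash
python3 -m creep '[[[-0.02,0,0.025,-0.1],[-0.06,-0.005,0.07,-0.25],[-0.1,-0.01,0.12,-0.42],[-0.145,-0.01,0.17,-0.6],[-0.19,-0.015,0.22,-0.78],[-0.235,-0.02,0.27,-0.95],[-0.275,-0.02,0.32,-1.08],[-0.298,-0.02,0.344,-1.133]]]' 0.9 20
```

```text
time_s: 1.1
tool_pos: [0.4508, -0.1479, 0.2506]
tool_rot: [[1.0, 0.0, -0.004], [0.004, -0.0, 1.0], [0.0, -1.0, -0.0]]
ft_force: [-0.6, 0.3, -0.4]
finger_gap: 0.078
```

```bash
python3 -m creep '[[[0,0,0.03,0],[0,0,0.085,0],[-0.001,0,0.145,0],[-0.002,0,0.207,0],[-0.003,0,0.269,0],[-0.005,0,0.33,0],[-0.005,0,0.385,0],[-0.005,0,0.4225,0]]]'; python3 -m creep '[[[0,0,0,0],[0,0.01,0,0],[0,0.035,0,0],[0,0.065,0,0],[0,0.095,0,0],[0,0.12,0,0],[0,0.135,0,0],[0,0.135,0,0]]]'
python3 - <<'E'
from bench import *
import cv2
for n in("top","side"):cv2.imwrite(f"pics/{n}1.png",capture(n)["image"])
s=cv2.imread("pics/side1.png")[180:400,110:340];cv2.imwrite("pics/c_s1.png",cv2.resize(s,None,fx=2.6,fy=2.6,interpolation=2))
E
```

```text
time_s: 2.1
tool_pos: [0.4444, 0.2746, 0.2504]
tool_rot: [[1.0, -0.0, -0.002], [0.002, 0.0, 1.0], [-0.0, -1.0, 0.0]]
ft_force: [-0.2, -1.3, 0.3]
finger_gap: 0.0781
time_s: 3.1
tool_pos: [0.445, 0.271, 0.1147]
tool_rot: [[1.0, -0.001, 0.001], [-0.001, -0.001, 1.0], [-0.001, -1.0, -0.001]]
ft_force: [0.3, 0.5, 0.7]
finger_gap: 0.0783
```

View pics/c_s1.png

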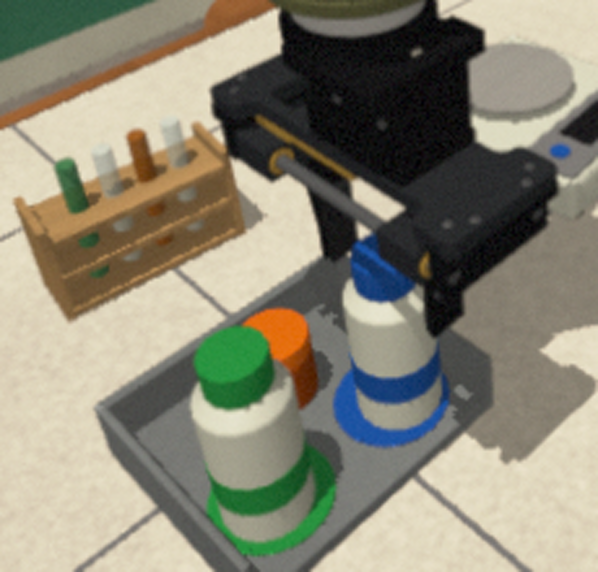

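The jaws straddle the blue bottle's cap and the neighbouring green bottle is clear. I'll lower the last 37 mm, correct y by +3 mm, and close.

```bash
python3 -m creep '[[[0,0.01,0.002,0],[0,0.02,0.003,0],[0,0.03,0.003,0],[0,0.037,0.003,0],[0,0.037,0.003,0],[0,0.037,0.003,0],[0,0.037,0.003,0],[0,0.037,0.003,0]]]'; python3 -m creep '[[[0,0,0,0],[0,0,0,0],[0,0,0,0],[0,0,0,0],[0,0,0,0],[0,0,0,0],[0,0,0,0],[0,0,0,0]]]' 0.4 20
```

```text
time_s: 4.2
tool_pos: [0.4454, 0.2752, 0.0788]
tool_rot: [[1.0, 0.0, 0.0], [-0.0, 0.0, 1.0], [0.0, -1.0, 0.0]]
ft_force: [1.0, -0.3, 0.5]
finger_gap: 0.0786
time_s: 5.2
tool_pos: [0.4453, 0.2752, 0.0786]
tool_rot: [[1.0, 0.0, 0.0], [-0.0, -0.0, 1.0], [0.0, -1.0, -0.0]]
ft_force: [1.1, 1.2, 0.1]
finger_gap: 0.0513
```

```bash
python3 -m creep '[[[0,-0.005,0,0],[0,-0.02,0,0],[0,-0.04,0,0],[0,-0.065,0,0],[0,-0.09,0,0],[0,-0.11,0,0],[0,-0.125,0,0],[0,-0.13,0,0]]]'; python3 -m creep '[[[0,0,-0.01,0],[0,0,-0.035,0],[0,0,-0.07,0],[0,0,-0.11,0],[0,0,-0.15,0],[0,0,-0.195,0],[0,0,-0.235,0],[0,0,-0.27,0]]]';  python3 -m creep '[[[0.001,0,-0.035,0],[0.002,0,-0.075,0],[0.004,0,-0.115,0],[0.006,0,-0.155,0],[0.008,0,-0.195,0],[0.01,0,-0.225,0],[0.01,0,-0.245,0],[0.01,0,-0.249,0]]]'
```

```text
time_s: 6.2
tool_pos: [0.4454, 0.2753, 0.2095]
tool_rot: [[1.0, 0.001, 0.0], [-0.0, 0.0, 1.0], [0.001, -1.0, 0.0]]
ft_force: [-0.1, 0.6, -1.9]
finger_gap: 0.0511
time_s: 7.2
tool_pos: [0.4443, 0.0028, 0.2078]
tool_rot: [[1.0, -0.001, 0.002], [-0.002, -0.0, 1.0], [-0.001, -1.0, -0.0]]
ft_force: [0.5, -0.0, -1.4]
finger_gap: 0.0515
time_s: 8.2
tool_pos: [0.4546, -0.2447, 0.2079]
tool_rot: [[1.0, -0.001, 0.002], [-0.002, 0.001, 1.0], [-0.001, -1.0, 0.001]]
ft_force: [-0.5, 1.5, -1.0]
finger_gap: 0.0516
```

```bash
python3 -m creep '[[[0,0.005,0,0],[0,0.02,0,0],[0,0.045,0,0],[0,0.07,0,0],[0,0.095,0,0],[0,0.112,0,0],[0,0.12,0,0],[0,0.12,0,0]]]'; python3 -m creep '[[[0,0.004,0,0],[0,0.008,0,0],[0,0.012,0,0],[0,0.015,0,0],[0,0.017,0,0],[0,0.018,0,0],[0,0.018,0,0],[0,0.018,0,0]]]'
```

```text
time_s: 9.2
tool_pos: [0.4552, -0.2436, 0.0884]
tool_rot: [[1.0, -0.0, -0.0], [0.0, 0.0, 1.0], [-0.0, -1.0, 0.0]]
ft_force: [-0.7, -0.2, -1.0]
finger_gap: 0.0515
time_s: 10.2
tool_pos: [0.4553, -0.2439, 0.0706]
tool_rot: [[1.0, 0.0, 0.0], [-0.0, -0.0, 1.0], [0.0, -1.0, -0.0]]
ft_force: [-0.1, 0.3, -1.6]
finger_gap: 0.0515
```

```bash
python3 -m creep '[[[0,0.0005,0,0],[0,0.001,0,0],[0,0.0015,0,0],[0,0.002,0,0],[0,0.0025,0,0],[0,0.0025,0,0],[0,0.0025,0,0],[0,0.0025,0,0]]]'
python3 - <<'E'
from bench import *
import cv2
s=capture("side")["image"];cv2.imwrite("pics/s2.png",cv2.resize(s[80:260,330:560],None,fx=3,fy=3,interpolation=2))
E
```

```text
time_s: 11.2
tool_pos: [0.4553, -0.244, 0.0684]
tool_rot: [[1.0, 0.0, 0.0], [-0.0, -0.0, 1.0], [0.0, -1.0, -0.0]]
ft_force: [-2.4, 0.6, 4.6]
finger_gap: 0.0515
```

View pics/s2.png

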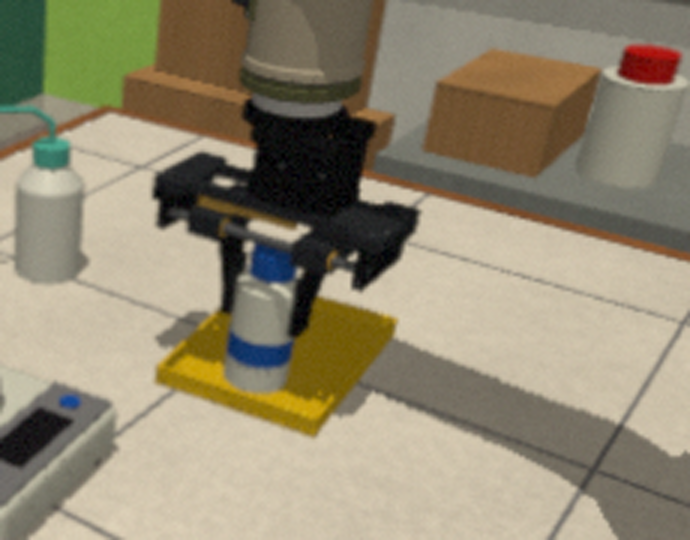

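The blue bottle is upright in the tray and in contact with its floor, so I'll release it.

```bash
python3 -m creep '[[[0,0,0,0],[0,0,0,0],[0,0,0,0],[0,0,0,0],[0,-0.005,0,0],[0,-0.02,0,0],[0,-0.05,0,0],[0,-0.08,0,0]]]' 0.9; python3 -m creep '[[[0,-0.04,0,0],[0,-0.07,0.01,0],[0,-0.09,0.04,0],[-0.004,-0.09,0.08,0],[-0.006,-0.09,0.13,0],[-0.007,-0.09,0.18,0],[-0.007,-0.09,0.23,0],[-0.007,-0.09,0.28,0]]]';  python3 -m creep '[[[0,0,0.05,0],[0,0,0.1,0],[0,0,0.15,0],[0,0,0.2,0],[0,0,0.25,0],[0,0,0.29,0],[0,0,0.32,0],[0,0,0.333,0]]]'
```

```text
time_s: 12.25
tool_pos: [0.4554, -0.2438, 0.15]
tool_rot: [[1.0, 0.001, -0.0], [0.0, -0.0, 1.0], [0.001, -1.0, -0.0]]
ft_force: [0.2, 0.1, -0.3]
finger_gap: 0.0783
time_s: 13.25
tool_pos: [0.448, 0.0379, 0.2392]
tool_rot: [[1.0, 0.002, -0.0], [0.0, -0.001, 1.0], [0.002, -1.0, -0.001]]
ft_force: [0.8, -0.4, -0.6]
finger_gap: 0.078
time_s: 14.25
tool_pos: [0.4476, 0.3708, 0.2388]
tool_rot: [[1.0, -0.0, -0.002], [0.002, 0.001, 1.0], [-0.0, -1.0, 0.001]]
ft_force: [-0.3, -0.6, -1.0]
finger_gap: 0.0781
```

```bash
python3 -m creep '[[[0,0.01,-0.001,0],[0,0.035,-0.001,0],[0,0.065,-0.001,0],[0,0.095,-0.001,0],[0,0.12,-0.001,0],[0,0.13,-0.001,0],[0,0.13,-0.001,0],[0,0.13,-0.001,0]]]'
python3 - <<'E'
from bench import *
import cv2
s=capture("side")["image"];cv2.imwrite("pics/s3.png",cv2.resize(s[180:400,110:340],None,fx=2.6,fy=2.6,interpolation=2))
E
```

```text
time_s: 15.25
tool_pos: [0.4488, 0.3683, 0.1091]
tool_rot: [[1.0, 0.001, 0.0], [-0.0, 0.001, 1.0], [0.001, -1.0, 0.001]]
ft_force: [-0.1, -0.5, 0.1]
finger_gap: 0.0781
```

View pics/s3.png

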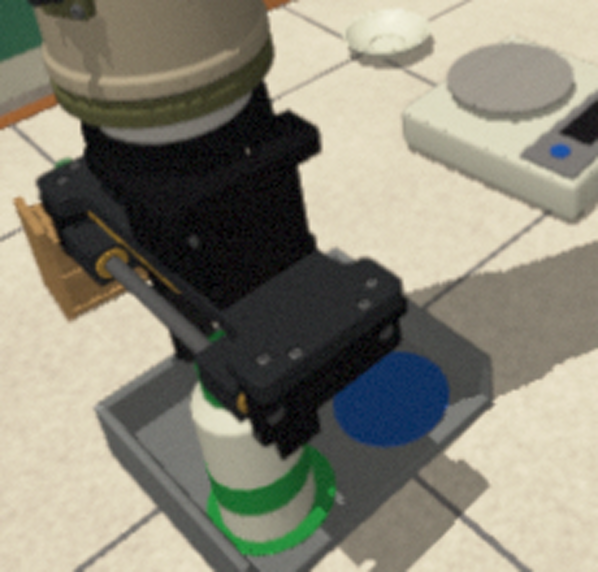

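The jaws straddle the green bottle and the blue pad is now bare at about (392,397) in the crop. I'll lower, grip, lift and carry it over.

```bash
python3 -m creep '[[[0,0.01,0,0],[0,0.02,0,0],[0,0.027,0,0],[0,0.03,0,0],[0,0.03,0,0],[0,0.03,0,0],[0,0.03,0,0],[0,0.03,0,0]]]'; python3 -m creep '[[[0,0,0,0],[0,0,0,0],[0,0,0,0],[0,0,0,0],[0,0,0,0],[0,0,0,0],[0,0,0,0],[0,0,0,0]]]' 0.4 20;  python3 -m creep '[[[0,-0.005,0,0],[0,-0.02,0,0],[0,-0.045,0,0],[0,-0.075,0,0],[0,-0.11,0,0],[0,-0.14,0,0],[0,-0.155,0,0],[0,-0.16,0,0]]]'
```

```text
time_s: 16.3
tool_pos: [0.4483, 0.3682, 0.0782]
tool_rot: [[1.0, 0.0, -0.0], [0.0, 0.0, 1.0], [0.0, -1.0, 0.0]]
ft_force: [-0.3, 0.6, -0.0]
finger_gap: 0.0785
time_s: 17.3
tool_pos: [0.4483, 0.3681, 0.078]
tool_rot: [[1.0, 0.0, 0.0], [-0.0, -0.0, 1.0], [0.0, -1.0, -0.0]]
ft_force: [0.3, 0.6, -0.7]
finger_gap: 0.0512
time_s: 18.3
tool_pos: [0.4482, 0.3683, 0.2387]
tool_rot: [[1.0, 0.001, -0.0], [0.0, 0.0, 1.0], [0.001, -1.0, 0.0]]
ft_force: [-0.7, -1.1, -2.7]
finger_gap: 0.0511
```

```bash
python3 -m creep '[[[0,0,-0.015,0],[0,0,-0.05,0],[0,0,-0.1,0],[0,0,-0.15,0],[0,0,-0.2,0],[0,0,-0.25,0],[0,0,-0.3,0],[0,0,-0.35,0]]]';  python3 -m creep '[[[0.002,0,-0.05,0],[0.004,0,-0.1,0],[0.006,0,-0.15,0],[0.008,0,-0.2,0],[0.01,0,-0.25,0],[0.013,0,-0.3,0],[0.015,0,-0.34,0],[0.015,0,-0.362,0]]]'; python3 -m creep '[[[0,0.005,0,0],[0,0.02,0,0],[0,0.045,0,0],[0,0.075,0,0],[0,0.105,0,0],[0,0.13,0,0],[0,0.148,0,0],[0,0.15,0,0]]]'
```

```text
time_s: 19.3
tool_pos: [0.4474, 0.0163, 0.2374]
tool_rot: [[1.0, -0.001, 0.0], [-0.0, -0.0, 1.0], [-0.001, -1.0, -0.0]]
ft_force: [0.3, -0.1, -2.7]
finger_gap: 0.0512
time_s: 20.3
tool_pos: [0.4623, -0.3455, 0.2366]
tool_rot: [[1.0, -0.002, 0.002], [-0.002, 0.001, 1.0], [-0.002, -1.0, 0.001]]
ft_force: [-0.2, 0.7, -1.9]
finger_gap: 0.0514
time_s: 21.3
tool_pos: [0.4628, -0.3426, 0.0868]
tool_rot: [[1.0, -0.002, -0.001], [0.001, 0.001, 1.0], [-0.002, -1.0, 0.001]]
ft_force: [-0.3, -0.0, -1.3]
finger_gap: 0.0509
```

Green was gripped at z 0.078, so it should touch the tray floor at about 0.068.

```bash
python3 -m creep '[[[0,0.005,0,0],[0,0.01,0,0],[0,0.013,0,0],[0,0.015,0,0],[0,0.0165,0,0],[0,0.0175,0,0],[0,0.0185,0,0],[0,0.019,0,0]]]'; python3 -m creep '[[[0,0,0,0],[0,0,0,0],[0,0,0,0],[0,0,0,0],[0,0,0,0],[0,0,0,0],[0,0,0,0],[0,0,0,0]]]'
```

```text
time_s: 22.3
tool_pos: [0.4633, -0.3439, 0.0691]
tool_rot: [[1.0, 0.0, -0.0], [0.0, -0.0, 1.0], [0.0, -1.0, -0.0]]
ft_force: [-0.6, 0.6, -1.7]
finger_gap: 0.0516
time_s: 23.3
tool_pos: [0.4633, -0.3438, 0.0691]
tool_rot: [[1.0, 0.0, -0.0], [0.0, -0.0, 1.0], [0.0, -1.0, -0.0]]
ft_force: [0.5, -0.9, -1.9]
finger_gap: 0.0514
```

```bash
python3 -m creep '[[[0,0.0005,0,0],[0,0.001,0,0],[0,0.0013,0,0],[0,0.0013,0,0],[0,0.0013,0,0],[0,0.0013,0,0],[0,0.0013,0,0],[0,0.0013,0,0]]]'
```

```text
time_s: 24.3
tool_pos: [0.4633, -0.3439, 0.0679]
tool_rot: [[1.0, 0.0, 0.0], [-0.0, -0.0, 1.0], [0.0, -1.0, -0.0]]
ft_force: [-1.4, -0.5, 3.2]
finger_gap: 0.0509
```

```bash
python3 -m creep '[[[0,0,0,0],[0,0,0,0],[0,0,0,0],[0,0,0,0],[0,-0.005,0,0],[0,-0.02,0,0],[0,-0.05,0,0],[0,-0.08,0,0]]]' 0.9;  python3 -m creep '[[[0,-0.04,0,0],[0,-0.07,0.01,0],[0,-0.09,0.04,0],[0,-0.09,0.09,0],[0,-0.09,0.14,0],[0,-0.09,0.19,0],[0,-0.09,0.24,0],[0,-0.09,0.29,0]]]'
python3 - <<'E'
from bench import *
import cv2
from h import *
print(np.array(observe()["qpos"]))
for n in("top","side"):cv2.imwrite(f"pics/{n}4.png",capture(n)["image"])
E
```

```text
time_s: 25.3
tool_pos: [0.4634, -0.3438, 0.1498]
tool_rot: [[1.0, 0.001, -0.0], [0.0, -0.0, 1.0], [0.001, -1.0, -0.0]]
ft_force: [0.3, -0.4, -0.6]
finger_gap: 0.0784
time_s: 26.3
tool_pos: [0.4631, -0.0521, 0.239]
tool_rot: [[1.0, 0.001, -0.0], [0.0, -0.001, 1.0], [0.001, -1.0, -0.001]]
ft_force: [0.8, -0.8, 1.0]
finger_gap: 0.0781
[ 0.7666  0.0129 -0.7473  1.8166  0.0102  1.3141  0.0171]
```

View pics/top4.png

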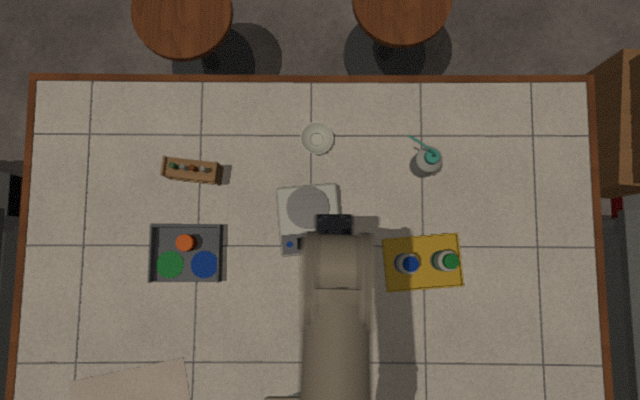

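View pics/side4.png

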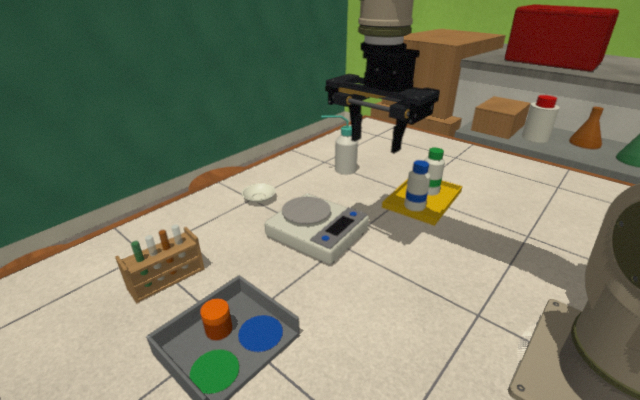

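Both bottles stand in the tray and the stand's pads and jar are fully visible. I'll measure the pads and jar in both views, by colour.

```bash
cat > seg.py <<'E'
from h import *
from scipy.optimize import least_squares
def cen(im,lo,hi,box):
    x,y,w,h=box;sub=cv2.resize(im[y:y+h,x:x+w],None,fx=4,fy=4,interpolation=cv2.INTER_CUBIC)
    m=cv2.inRange(cv2.cvtColor(sub,cv2.COLOR_BGR2HSV),lo,hi)
    n,l,st,_=cv2.connectedComponentsWithStats(m);k=1+np.argmax(st[1:,4])
    M=cv2.moments((l==k).astype(np.uint8),True)
    return (x+(M["m10"]/M["m00"]+.5)/4-.5,y+(M["m01"]/M["m00"]+.5)/4-.5),M["m00"]/16,(x+st[k][0]/4,y+st[k][1]/4,st[k][2]/4,st[k][3]/4)
def disc(cam,px,z,r):
    def f(c):
        q=proj(cam,circ([*c,z],r)).astype(np.float32)
        M=cv2.moments(q);return [M["m10"]/M["m00"]-px[0],M["m01"]/M["m00"]-px[1]]
    x0=at_z(cam,px,z)[:2];R=least_squares(f,x0)
    q=proj(cam,circ([*R.x,z],r)).astype(np.float32);return R.x,cv2.contourArea(q)
G=((45,100,40),(80,255,255));B=((105,120,40),(125,255,255));O=((3,150,60),(15,255,255))
E
python3 - <<'E'
from seg import *
t=cv2.imread("pics/top4.png");s=cv2.imread("pics/side4.png")
for n,im,box in(("top",t,(145,220,85,70)),("side",s,(145,275,160,125))):
    for nm,c in(("g",G),("b",B)):
        p,a,bb=cen(im,*c,box);print(n,nm,np.array(p),a,*disc(n,p,.014,.036),bb)
    p,a,bb=cen(im,*O,box);print(n,"jar",np.array(p),a,bb)
    if n=="top":print(*disc(n,p,.062,.022))
cv2.imwrite("pics/c4.png",cv2.resize(s[285:400,145:305],None,fx=5,fy=5,interpolation=2))
E
```

```text
top g [169.2217 264.1133] 571.8125 [0.4508 0.367 ] 604.323274680879 (np.float64(155.75), np.float64(251.0), np.float64(27.5), np.float64(27.0))
top b [203.7136 264.0455] 554.6875 [0.4511 0.2772] 600.9540833621286 (np.float64(191.0), np.float64(251.0), np.float64(25.75), np.float64(27.0))
top jar [184.4475 242.259 ] 241.625 (np.float64(176.0), np.float64(234.25), np.float64(17.75), np.float64(17.0))
[0.5069 0.3154] 239.79523807798978
side g [214.3676 370.7702] 1641.375 [0.4502 0.3665] 1698.1607451110613 (np.float64(189.5), np.float64(349.5), np.float64(49.75), np.float64(44.5))
side b [260.0438 333.0671] 1259.9375 [0.4505 0.2772] 1276.0420648185536 (np.float64(238.25), np.float64(315.25), np.float64(44.5), np.float64(36.75))
side jar [216.0698 318.3948] 1028.625 (np.float64(200.25), np.float64(298.25), np.float64(32.0), np.float64(41.75))
```

View pics/c4.png

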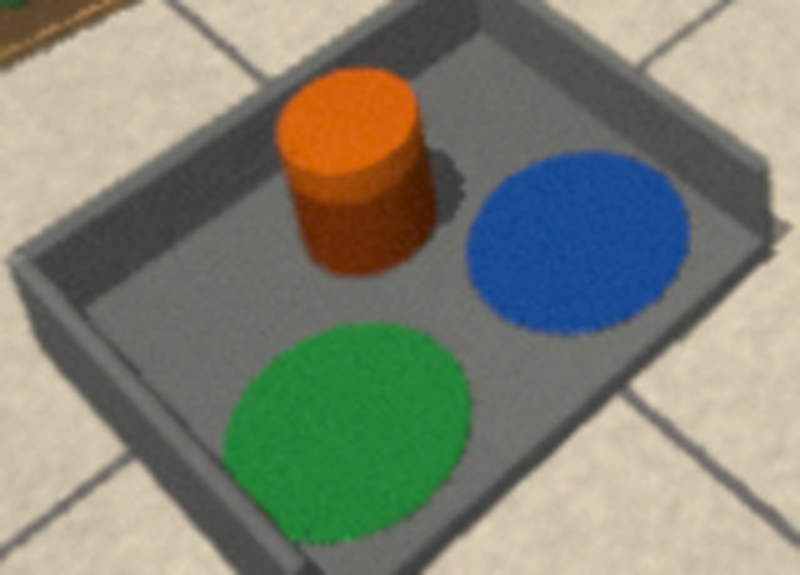

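```bash
python3 - <<'E'
from h import *
print(at_z("side",(214.2,308.8),.062))
E
```

```text
[0.5056 0.3184 0.062 ]
```

```bash
python3 -m creep '[[[0.005,0,0.02,-0.1],[0.01,0,0.06,-0.25],[0.015,0,0.11,-0.4],[0.02,0,0.16,-0.55],[0.03,0,0.21,-0.72],[0.035,0,0.26,-0.88],[0.04,0,0.31,-1.04],[0.043,0,0.35,-1.2]]]';  python3 - <<'E'
from bench import *
from h import *
s=observe();R=np.array(s["tool_rot"]);p=np.array(s["tool_pos"])
print(R,p,np.array(s["qpos"]));d=np.array([.5063,.317,.2])-p;print(R.T@d, "turn",-(np.pi/2-np.arctan2(R[1,0],R[0,0])))
E
```

```text
time_s: 27.4
tool_pos: [0.5064, 0.2978, 0.2386]
tool_rot: [[0.357, 0.001, -0.934], [0.934, 0.0, 0.357], [0.001, -1.0, -0.001]]
ft_force: [0.4, 0.9, 0.9]
finger_gap: 0.0781
[[ 0.3573  0.0008 -0.934 ]
 [ 0.934   0.0003  0.3573]
 [ 0.0006 -1.     -0.0006]] [0.5064 0.2978 0.2386] [ 0.1965  0.4286 -1.0504  1.5128  0.3739  1.4159  0.3332]
[0.0179 0.0386 0.007 ] turn -0.3654171476100827
```

```bash
python3 -m creep '[[[0.009,0.005,0.003,-0.12],[0.018,0.02,0.007,-0.24],[0.018,0.04,0.007,-0.34],[0.018,0.065,0.007,-0.366],[0.018,0.09,0.007,-0.366],[0.018,0.11,0.007,-0.366],[0.018,0.12,0.007,-0.366],[0.018,0.12,0.007,-0.366]]]';  python3 - <<'E'
from bench import *
from h import *
s=observe();R=np.array(s["tool_rot"]);p=np.array(s["tool_pos"])
print(R,p);d=np.array([.5063,.317,.031])-p;print(R.T@d, "turn",-(np.pi/2-np.arctan2(R[1,0],R[0,0])))
s=capture("side")["image"];cv2.imwrite("pics/s5.png",cv2.resize(s[200:400,120:330],None,fx=2.8,fy=2.8,interpolation=2))
E
```

```text
time_s: 28.4
tool_pos: [0.5062, 0.3153, 0.1176]
tool_rot: [[0.005, -0.0, -1.0], [1.0, -0.0, 0.005], [-0.0, -1.0, 0.0]]
ft_force: [0.6, 0.5, -0.8]
finger_gap: 0.078
[[ 0.0048 -0.0003 -1.    ]
 [ 1.     -0.0004  0.0048]
 [-0.0004 -1.      0.0003]] [0.5062 0.3153 0.1176]
[ 0.0017  0.0866 -0.0001] turn -0.0048229744692471765
```

View pics/s5.png

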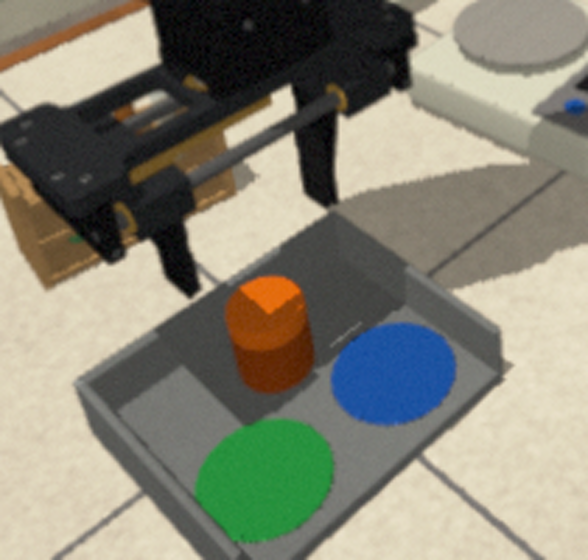

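The fingers are to either side of the jar with room to descend.

```bash
python3 -m creep '[[[0.001,0.01,0,0],[0.002,0.025,0,0],[0.002,0.045,0,0],[0.002,0.06,0,0],[0.002,0.072,0,0],[0.002,0.08,0,0],[0.002,0.085,0,0],[0.002,0.086,0,0]]]'; python3 -m creep '[[[0,0,0,0],[0,0,0,0],[0,0,0,0],[0,0,0,0],[0,0,0,0],[0,0,0,0],[0,0,0,0],[0,0,0,0]]]' 0.3 15
```

```text
time_s: 29.45
tool_pos: [0.5063, 0.3175, 0.0317]
tool_rot: [[0.005, 0.0, -1.0], [1.0, -0.0, 0.005], [-0.0, -1.0, -0.0]]
ft_force: [-0.2, 0.8, 0.2]
finger_gap: 0.0782
time_s: 30.45
tool_pos: [0.5063, 0.3175, 0.0318]
tool_rot: [[0.005, 0.0, -1.0], [1.0, -0.0, 0.005], [-0.0, -1.0, -0.0]]
ft_force: [0.2, -0.5, 1.0]
finger_gap: 0.0438
```

```bash
python3 -m creep '[[[0,-0.005,0,0],[0,-0.02,0,0],[0,-0.045,0,0],[0,-0.075,0,0],[0,-0.105,0,0],[0,-0.13,0,0],[0,-0.145,0,0],[0,-0.148,0,0]]]'; python3 -m creep '[[[-0.01,0,-0.003,0],[-0.045,0,-0.013,0],[-0.09,0,-0.027,0],[-0.14,0,-0.041,0],[-0.19,0,-0.056,0],[-0.24,0,-0.07,0],[-0.285,0,-0.084,0],[-0.313,0,-0.092,0]]]';  python3 - <<'E'
from bench import *
from h import *
s=observe();R=np.array(s["tool_rot"]);p=np.array(s["tool_pos"])
print(R,p);d=np.array([.5985,.0045,.0778])-p;print(R.T@d)
E
```

```text
time_s: 31.45
tool_pos: [0.5064, 0.3177, 0.1807]
tool_rot: [[0.005, 0.001, -1.0], [1.0, 0.0, 0.005], [0.0, -1.0, -0.001]]
ft_force: [-0.5, -0.2, -1.7]
finger_gap: 0.0434
time_s: 32.45
tool_pos: [0.5966, -0.0001, 0.1783]
tool_rot: [[0.008, -0.002, -1.0], [1.0, -0.001, 0.008], [-0.001, -1.0, 0.002]]
ft_force: [-0.6, -0.0, -0.5]
finger_gap: 0.0439
[[ 0.0083 -0.0019 -1.    ]
 [ 1.     -0.0008  0.0084]
 [-0.0008 -1.      0.0019]] [ 0.5966 -0.0001  0.1783]
[ 0.0047  0.1005 -0.002 ]
```

```bash
python3 -m creep '[[[0,0.005,0,0],[0,0.02,0,0],[0,0.04,0,0],[0,0.06,0,0],[0,0.075,0,0],[0,0.083,0,0],[0,0.085,0,0],[0,0.085,0,0]]]';  python3 - <<'E'
from bench import *
from h import *
s=observe();R=np.array(s["tool_rot"]);p=np.array(s["tool_pos"])
print(R,p);d=np.array([.5985,.0045,.0778])-p;print(R.T@d)
s=capture("side")["image"];cv2.imwrite("pics/s6.png",cv2.resize(s[130:280,240:400],None,fx=4,fy=4,interpolation=2))
E
```

```text
time_s: 33.45
tool_pos: [0.597, 0.0041, 0.0951]
tool_rot: [[0.005, 0.001, -1.0], [1.0, -0.0, 0.005], [-0.0, -1.0, -0.001]]
ft_force: [-1.0, 0.4, -1.2]
finger_gap: 0.0439
[[ 0.0048  0.0007 -1.    ]
 [ 1.     -0.      0.0048]
 [-0.     -1.     -0.0007]] [0.597  0.0041 0.0951]
[ 0.0004  0.0173 -0.0015]
```

View pics/s6.png

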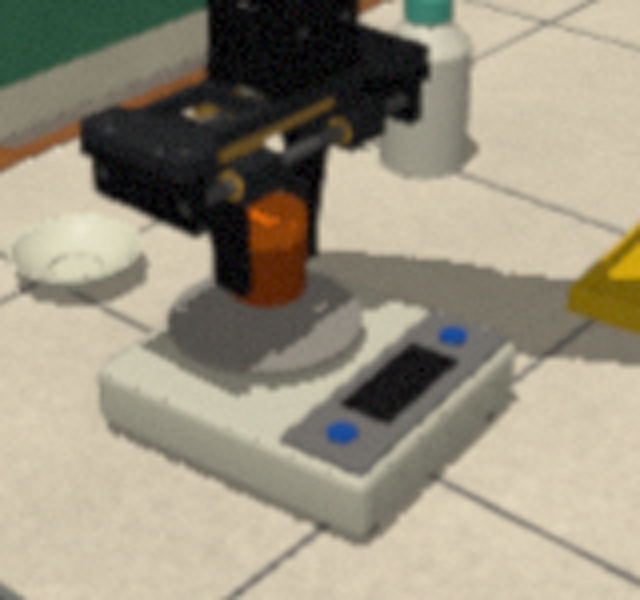

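```bash
python3 - <<'E'
from h import *
q=proj("side",circ([.5985,.0045,.058],.055));print(q.min(0),q.max(0))
E
python3 -m creep '[[[0,0.004,-0.001,0],[0,0.008,-0.002,0],[0,0.011,-0.002,0],[0,0.013,-0.002,0],[0,0.0145,-0.002,0],[0,0.0155,-0.002,0],[0,0.0163,-0.002,0],[0,0.017,-0.002,0]]]'
```

```text
[281.3732 195.902 ] [330.4244 222.2936]
time_s: 34.5
tool_pos: [0.5988, 0.004, 0.0778]
tool_rot: [[0.005, 0.0, -1.0], [1.0, -0.0, 0.005], [-0.0, -1.0, -0.0]]
ft_force: [-1.6, -0.9, 5.3]
finger_gap: 0.0436
```

The pan position agrees in both views and the jar is in contact. I'll release it, rise, and look.

```bash
python3 -m creep '[[[0,0,0,0],[0,0,0,0],[0,0,0,0],[0,0,0,0],[0,0,0,0],[0,-0.01,0,0],[0,-0.03,0,0],[0,-0.06,0,0]]]' 0.9;  python3 -m creep '[[[0,-0.04,0,0.1],[0,-0.08,0.01,0.25],[0,-0.1,0.03,0.4],[0,-0.1,0.06,0.55],[-0.02,-0.1,0.09,0.7],[-0.05,-0.1,0.12,0.85],[-0.09,-0.1,0.14,1],[-0.14,-0.1,0.144,1.15]]]'
python3 - <<'E'
from bench import *
from seg import *
s=observe();R=np.array(s["tool_rot"]);p=np.array(s["tool_pos"])
print(R,p,np.array(s["qpos"]));d=np.array([.4553,-.244,.2])-p;print(R.T@d, "turn",np.arctan2(R[1,0],R[0,0]))
for n in("top","side"):cv2.imwrite(f"pics/{n}7.png",capture(n)["image"])
E
```

```text
time_s: 35.5
tool_pos: [0.5986, 0.0041, 0.1393]
tool_rot: [[0.005, -0.0, -1.0], [1.0, 0.0, 0.005], [0.0, -1.0, 0.0]]
ft_force: [-0.1, 0.5, 0.3]
finger_gap: 0.0783
time_s: 36.5
tool_pos: [0.4535, -0.1356, 0.2397]
tool_rot: [[0.916, 0.002, -0.401], [0.401, -0.003, 0.916], [0.0, -1.0, -0.004]]
ft_force: [0.9, -0.2, 0.1]
finger_gap: 0.0783
[[ 0.916   0.0017 -0.4013]
 [ 0.4013 -0.0034  0.9159]
 [ 0.0002 -1.     -0.0038]] [ 0.4535 -0.1356  0.2397] [ 1.0894  0.0448 -0.9049  1.7947  0.0395  1.317   0.5881]
[-0.0419  0.0401 -0.0999] turn 0.4129242819198896
```

View pics/top7.png

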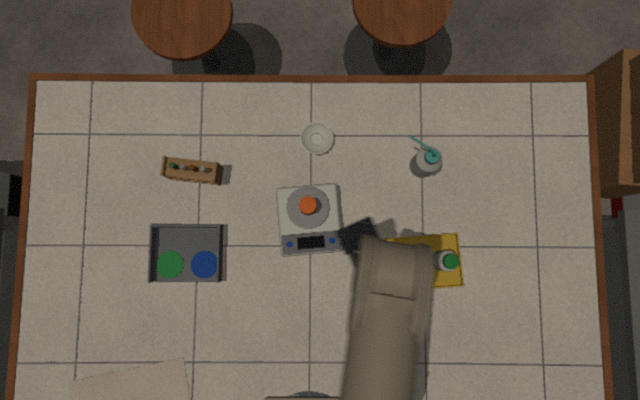

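View pics/side7.png

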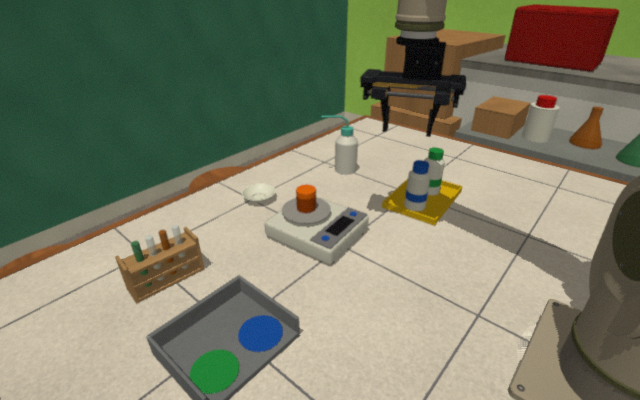

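```bash
python3 - <<'E'
from seg import *
t=cv2.imread("pics/top7.png");s=cv2.imread("pics/side7.png")
p,a,b=cen(t,*O,(290,190,36,32));print("jar",p,a,disc("top",p,.108,.022),b)
t4=cv2.imread("pics/top4.png")
for n,c,bx in(("b",B,(395,245,30,40)),("g",G,(430,245,35,40))):
    p,a,bb=cen(t4,*c,bx);print(n,p,a,disc("top",p,.124,.0185),bb)
cv2.imwrite("pics/c7.png",np.vstack([cv2.resize(t4[240:290,380:470],None,fx=6,fy=6,interpolation=2),cv2.resize(s[150:200,400:490],None,fx=6,fy=6,interpolation=2)])[:600])
E
```

```text
jar (307.64187709353257, 205.06290260242207) 242.5625 (array([0.598, 0.003]), 250.30055554257706) (np.float64(299.25), np.float64(196.5), np.float64(17.5), np.float64(18.0))
b (410.48002692998205, 263.6444793536804) 174.0625 (array([ 0.4568, -0.2441]), 190.88192823086865) (np.float64(403.5), np.float64(257.0), np.float64(15.25), np.float64(14.5))
g (450.7325111722241, 260.81931075971124) 181.8125 (array([ 0.4641, -0.3399]), 191.71440313686617) (np.float64(443.25), np.float64(254.25), np.float64(15.75), np.float64(14.25))
```

View pics/c7.png

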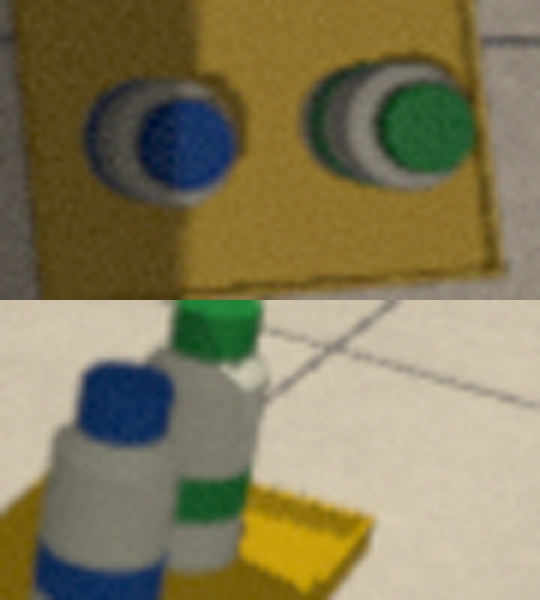

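Jar is within 2 mm of the pan centre, and both bottles are still upright in the tray. Now the blue bottle goes home.

```bash
python3 -m creep '[[[-0.005,0,-0.015,0.06],[-0.015,0.005,-0.04,0.16],[-0.025,0.015,-0.065,0.26],[-0.035,0.03,-0.085,0.36],[-0.042,0.04,-0.1,0.413],[-0.042,0.05,-0.1,0.413],[-0.042,0.06,-0.1,0.413],[-0.042,0.06,-0.1,0.413]]]';  python3 - <<'E'
from bench import *
from h import *
s=observe();R=np.array(s["tool_rot"]);p=np.array(s["tool_pos"])
print(R,p);d=np.array([.4553,-.2435,.0695])-p;print(R.T@d, "turn",np.arctan2(R[1,0],R[0,0]))
E
```

```text
time_s: 37.6
tool_pos: [0.4559, -0.2426, 0.1772]
tool_rot: [[1.0, -0.001, -0.005], [0.005, 0.001, 1.0], [-0.001, -1.0, 0.001]]
ft_force: [0.7, -0.1, 0.4]
finger_gap: 0.0785
[[ 1.     -0.0008 -0.0053]
 [ 0.0053  0.0006  1.    ]
 [-0.0008 -1.      0.0006]] [ 0.4559 -0.2426  0.1772]
[-0.0006  0.1077 -0.001 ] turn 0.005308198076200709
```

```bash
python3 -m creep '[[[0,0.01,-0.001,0.005],[0,0.03,-0.001,0.005],[0,0.055,-0.001,0.005],[0,0.075,-0.001,0.005],[0,0.092,-0.001,0.005],[0,0.103,-0.001,0.005],[0,0.108,-0.001,0.005],[0,0.108,-0.001,0.005]]]'; python3 -m creep '[[[0,0,0,0],[0,0,0,0],[0,0,0,0],[0,0,0,0],[0,0,0,0],[0,0,0,0],[0,0,0,0],[0,0,0,0]]]' 0.4 20;  python3 -m creep '[[[0,-0.005,0,0],[0,-0.02,0,0],[0,-0.045,0,0],[0,-0.075,0,0],[0,-0.105,0,0],[0,-0.13,0,0],[0,-0.147,0,0],[0,-0.15,0,0]]]'
```

```text
time_s: 38.6
tool_pos: [0.4562, -0.2447, 0.0698]
tool_rot: [[1.0, 0.0, 0.002], [-0.002, -0.0, 1.0], [0.0, -1.0, -0.0]]
ft_force: [-0.3, -0.4, 0.3]
finger_gap: 0.0784
time_s: 39.6
tool_pos: [0.4562, -0.2448, 0.0699]
tool_rot: [[1.0, 0.0, 0.002], [-0.002, -0.0, 1.0], [0.0, -1.0, -0.0]]
ft_force: [-0.8, 0.1, 3.5]
finger_gap: 0.0516
time_s: 40.6
tool_pos: [0.4564, -0.2448, 0.2209]
tool_rot: [[1.0, 0.001, 0.002], [-0.002, -0.001, 1.0], [0.001, -1.0, -0.001]]
ft_force: [0.1, -0.1, -1.4]
finger_gap: 0.0512
```

```bash
python3 -m creep '[[[0,0,0.01,0],[0,0,0.04,0],[0,0,0.08,0],[0,0,0.125,0],[0,0,0.17,0],[0,0,0.215,0],[-0.001,0,0.26,0],[-0.002,0,0.3,0]]]';  python3 -m creep '[[[0,0,0.04,0],[-0.001,0,0.08,0],[-0.002,0,0.12,0],[-0.003,0,0.16,0],[-0.004,0,0.19,0],[-0.004,0,0.212,0],[-0.004,0,0.221,0],[-0.004,0,0.221,0]]]'; python3 -m creep '[[[0,0.005,0,0],[0,0.02,0,0],[0,0.045,0,0],[0,0.07,0,0],[0,0.095,0,0],[0,0.112,0,0],[0,0.12,0,0],[0,0.12,0,0]]]'; python3 - <<'E'
from bench import *
from h import *
s=observe();R=np.array(s["tool_rot"]);p=np.array(s["tool_pos"])
d=np.array([.4507,.2765,.0799])-p;print(R.T@d, "turn",np.arctan2(R[1,0],R[0,0]))
s=capture("side")["image"];cv2.imwrite("pics/s8.png",cv2.resize(s[200:400,120:330],None,fx=2.8,fy=2.8,interpolation=2))
E
```

```text
time_s: 41.6
tool_pos: [0.4535, 0.0575, 0.2188]
tool_rot: [[1.0, -0.001, 0.001], [-0.001, -0.0, 1.0], [-0.001, -1.0, -0.0]]
ft_force: [0.1, 0.2, -1.8]
finger_gap: 0.0513
time_s: 42.6
tool_pos: [0.4505, 0.2765, 0.2192]
tool_rot: [[1.0, -0.001, 0.001], [-0.001, -0.0, 1.0], [-0.001, -1.0, -0.0]]
ft_force: [-0.5, -0.1, -0.9]
finger_gap: 0.0514
time_s: 43.6
tool_pos: [0.451, 0.2762, 0.0996]
tool_rot: [[1.0, -0.0, 0.002], [-0.002, -0.0, 1.0], [-0.0, -1.0, -0.0]]
ft_force: [-0.1, -0.0, -2.0]
finger_gap: 0.0513
[-0.0003  0.0197  0.0003] turn -0.0020816671811525883
```

View pics/s8.png

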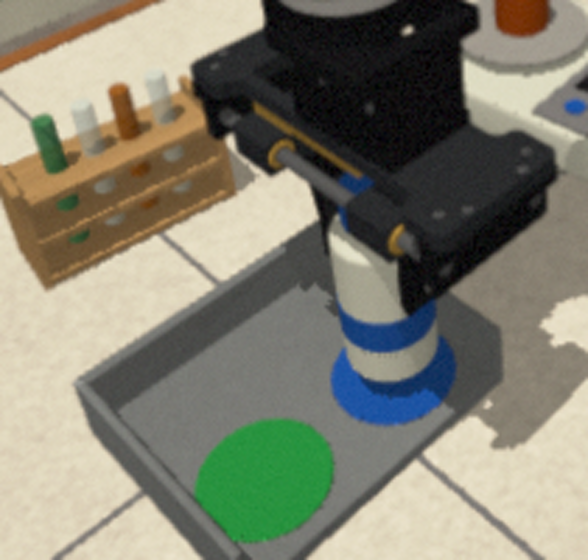

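The blue bottle is above its pad with about 20 mm left to go.

```bash
python3 -m creep '[[[0,0.005,0,0],[0,0.01,0,0],[0,0.014,0,0],[0,0.016,0,0],[0,0.0175,0,0],[0,0.0185,0,0],[0,0.0195,0,0],[0,0.02,0,0]]]'
```

```text
time_s: 44.65
tool_pos: [0.4511, 0.2764, 0.0799]
tool_rot: [[1.0, 0.0, 0.002], [-0.002, -0.0, 1.0], [0.0, -1.0, -0.0]]
ft_force: [-2.5, -2.4, 6.0]
finger_gap: 0.0511
```

```bash
python3 -m creep '[[[0,0,0,0],[0,0,0,0],[0,0,0,0],[0,0,0,0],[0,-0.005,0,0],[0,-0.02,0,0],[0,-0.05,0,0],[0,-0.08,0,0]]]' 0.9;  python3 -m creep '[[[0,-0.04,0,0],[0,-0.06,-0.02,0],[0,-0.06,-0.06,0],[0,-0.06,-0.11,0],[0,-0.06,-0.16,0],[0,-0.06,-0.21,0],[0,-0.06,-0.26,0],[0,-0.06,-0.31,0]]]'; python3 -m creep '[[[0.002,0,-0.05,0],[0.004,0,-0.1,0],[0.006,0,-0.15,0],[0.008,0,-0.2,0],[0.01,0,-0.24,0],[0.012,0,-0.275,0],[0.012,0,-0.3,0],[0.012,0,-0.308,0]]]';python3 - <<'E'
from bench import *
from h import *
s=observe();R=np.array(s["tool_rot"]);p=np.array(s["tool_pos"])
d=np.array([.463,-.342,.0687])-p;print(R.T@d, "turn",np.arctan2(R[1,0],R[0,0]))
for n in("top","side"):cv2.imwrite(f"pics/{n}9.png",capture(n)["image"])
s=cv2.imread("pics/side9.png");cv2.imwrite("pics/s9.png",cv2.resize(s[200:400,120:330],None,fx=2.8,fy=2.8,interpolation=2))
E
```

```text
time_s: 45.65
tool_pos: [0.451, 0.2765, 0.1616]
tool_rot: [[1.0, 0.0, 0.002], [-0.002, 0.0, 1.0], [0.0, -1.0, 0.0]]
ft_force: [-0.3, 0.5, -0.1]
finger_gap: 0.0784
time_s: 46.65
tool_pos: [0.4505, -0.0351, 0.2209]
tool_rot: [[1.0, 0.002, 0.002], [-0.002, -0.002, 1.0], [0.002, -1.0, -0.002]]
ft_force: [0.5, -0.1, -0.8]
finger_gap: 0.0783
time_s: 47.65
tool_pos: [0.4617, -0.3427, 0.2201]
tool_rot: [[1.0, 0.0, 0.003], [-0.003, 0.0, 1.0], [0.0, -1.0, 0.0]]
ft_force: [0.1, 0.4, -0.5]
finger_gap: 0.0783
[0.0012 0.1514 0.0006] turn -0.00315496493770468
```

View pics/s9.png

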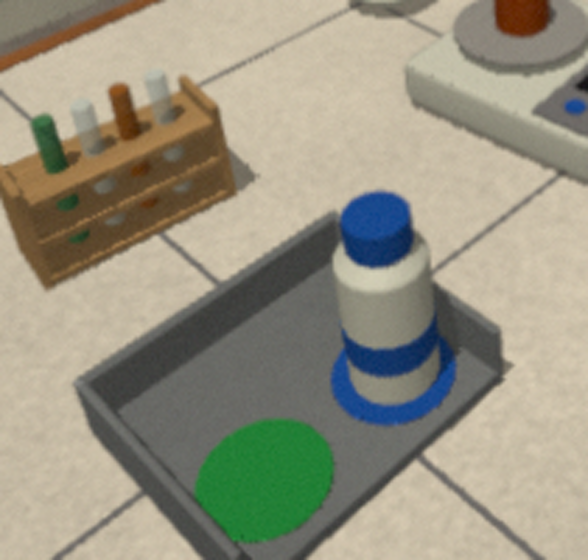

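The blue bottle is upright and centred on its pad. Next, the green one.

```bash
python3 -m creep '[[[0.001,0.01,0.001,0],[0.001,0.035,0.001,0],[0.001,0.065,0.001,0],[0.001,0.095,0.001,0],[0.001,0.12,0.001,0],[0.001,0.14,0.001,0],[0.001,0.15,0.001,0],[0.001,0.151,0.001,0]]]'; python3 -m creep '[[[0,0,0,0],[0,0,0,0],[0,0,0,0],[0,0,0,0],[0,0,0,0],[0,0,0,0],[0,0,0,0],[0,0,0,0]]]' 0.4 20;  python3 -m creep '[[[0,-0.005,0,0],[0,-0.02,0,0],[0,-0.045,0,0],[0,-0.075,0,0],[0,-0.11,0,0],[0,-0.14,0,0],[0,-0.165,0,0],[0,-0.17,0,0]]]'
```

```text
time_s: 48.75
tool_pos: [0.4629, -0.3404, 0.0685]
tool_rot: [[1.0, -0.0, 0.002], [-0.002, 0.0, 1.0], [-0.0, -1.0, 0.0]]
ft_force: [-0.7, 0.1, 0.8]
finger_gap: 0.0783
time_s: 49.75
tool_pos: [0.4632, -0.3409, 0.0691]
tool_rot: [[1.0, 0.001, 0.002], [-0.002, -0.0, 1.0], [0.001, -1.0, -0.0]]
ft_force: [0.0, -0.5, 5.2]
finger_gap: 0.0515
time_s: 50.75
tool_pos: [0.4634, -0.3408, 0.2408]
tool_rot: [[1.0, 0.002, 0.002], [-0.002, -0.002, 1.0], [0.002, -1.0, -0.002]]
ft_force: [-0.3, -0.7, -3.3]
finger_gap: 0.0516
```

```bash
python3 -m creep '[[[0,0,0.015,0],[0,0,0.05,0],[-0.002,0,0.1,0],[-0.004,0,0.15,0],[-0.006,0,0.2,0],[-0.008,0,0.25,0],[-0.01,0,0.3,0],[-0.012,0,0.35,0]]]';  python3 -m creep '[[[0,0,0.05,0],[0,0,0.1,0],[0,0,0.15,0],[0,0,0.2,0],[0,0,0.25,0],[0,0,0.3,0],[0,0,0.34,0],[0,0,0.358,0]]]'; python3 -m creep '[[[0,0.005,0,0],[0,0.02,0,0],[0,0.045,0,0],[0,0.075,0,0],[0,0.105,0,0],[0,0.125,0,0],[0,0.138,0,0],[0,0.138,0,0]]]'; python3 - <<'E'
from bench import *
from h import *
s=observe();R=np.array(s["tool_rot"]);p=np.array(s["tool_pos"])
d=np.array([.4507,.367,.0788])-p;print(R.T@d, "turn",np.arctan2(R[1,0],R[0,0]))
s=capture("side")["image"];cv2.imwrite("pics/s10.png",cv2.resize(s[200:400,120:330],None,fx=2.8,fy=2.8,interpolation=2))
E
```

```text
time_s: 51.75
tool_pos: [0.45, 0.0116, 0.2374]
tool_rot: [[1.0, -0.002, 0.002], [-0.002, -0.001, 1.0], [-0.002, -1.0, -0.001]]
ft_force: [0.6, 0.2, -2.6]
finger_gap: 0.0511
time_s: 52.75
tool_pos: [0.4494, 0.3701, 0.2373]
tool_rot: [[1.0, -0.003, -0.003], [0.003, -0.0, 1.0], [-0.003, -1.0, -0.0]]
ft_force: [-0.5, -1.4, -1.8]
finger_gap: 0.0511
time_s: 53.75
tool_pos: [0.4522, 0.3668, 0.1002]
tool_rot: [[1.0, -0.001, 0.002], [-0.002, -0.001, 1.0], [-0.001, -1.0, -0.001]]
ft_force: [0.3, 0.0, -2.2]
finger_gap: 0.0514
[-0.0014  0.0214  0.0002] turn -0.0023300045386168942
```

View pics/s10.png

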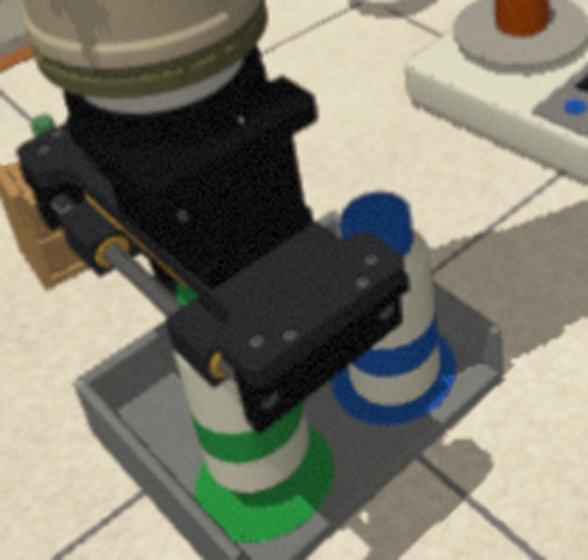

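The green bottle is above its pad and clear of the blue one. I'll lower the last 21 mm.

```bash
python3 -m creep '[[[-0.001,0.005,0,0],[-0.001,0.01,0,0],[-0.001,0.014,0,0],[-0.001,0.017,0,0],[-0.001,0.0185,0,0],[-0.001,0.0195,0,0],[-0.001,0.0205,0,0],[-0.001,0.021,0,0]]]'
```

```text
time_s: 54.8
tool_pos: [0.4513, 0.3673, 0.0797]
tool_rot: [[1.0, 0.0, 0.002], [-0.002, -0.0, 1.0], [0.0, -1.0, -0.0]]
ft_force: [-0.2, -0.0, -2.0]
finger_gap: 0.0515
```

```bash
python3 -m creep '[[[0,0.0004,0,0],[0,0.0008,0,0],[0,0.0012,0,0],[0,0.0012,0,0],[0,0.0012,0,0],[0,0.0012,0,0],[0,0.0012,0,0],[0,0.0012,0,0]]]'
```

```text
time_s: 55.8
tool_pos: [0.4514, 0.3675, 0.0791]
tool_rot: [[1.0, 0.001, 0.002], [-0.002, 0.0, 1.0], [0.001, -1.0, 0.0]]
ft_force: [-1.8, -2.3, 6.0]
finger_gap: 0.051
```

Contact. I'll release, rise, move away and check.

```bash
python3 -m creep '[[[0,0,0,0],[0,0,0,0],[0,0,0,0],[0,0,0,0],[0,-0.005,0,0],[0,-0.02,0,0],[0,-0.05,0,0],[0,-0.08,0,0]]]' 0.9;  python3 -m creep '[[[0,-0.04,0,0],[0,-0.07,-0.01,0],[0,-0.09,-0.04,0],[0,-0.09,-0.09,0],[0,-0.09,-0.14,0],[0,-0.09,-0.19,0],[0,-0.09,-0.24,0],[0,-0.09,-0.29,0]]]'; python3 -m creep '[[[0,0,-0.05,0],[0,0,-0.1,0],[0,0,-0.15,0],[0,0,-0.2,0],[0,0,-0.23,0],[0,0,-0.24,0],[0,0,-0.24,0],[0,0,-0.24,0]]]'
python3 - <<'E'
from bench import *
from seg import *
for n in("top","side"):cv2.imwrite(f"pics/{n}11.png",capture(n)["image"])
t=cv2.imread("pics/top11.png");s=cv2.imread("pics/side11.png")
for n,c,bx in(("g cap",G,(140,250,25,30)),("b cap",B,(180,250,24,30))):
    p,a,bb=cen(t,*c,bx);print(n,p,a,disc("top",p,.134,.0185),bb)
p,a,b=cen(t,*O,(290,190,36,32));print("jar",p,a,disc("top",p,.108,.022),b)
cv2.imwrite("pics/c11.png",cv2.resize(t[215:290,140:240],None,fx=8,fy=8,interpolation=2))
E
```

```text
time_s: 56.8
tool_pos: [0.4512, 0.3675, 0.1605]
tool_rot: [[1.0, 0.0, 0.002], [-0.002, 0.0, 1.0], [0.0, -1.0, 0.0]]
ft_force: [0.7, 0.3, -0.0]
finger_gap: 0.0783
time_s: 57.8
tool_pos: [0.4505, 0.0762, 0.2491]
tool_rot: [[1.0, 0.001, 0.001], [-0.001, -0.001, 1.0], [0.001, -1.0, -0.001]]
ft_force: [0.7, -0.3, -0.0]
finger_gap: 0.0788
time_s: 58.8
tool_pos: [0.4506, -0.1608, 0.2488]
tool_rot: [[1.0, 0.0, -0.001], [0.001, -0.0, 1.0], [0.0, -1.0, -0.0]]
ft_force: [-0.2, -0.4, 0.2]
finger_gap: 0.0787
g cap (154.18064024390245, 264.80216802168025) 184.5 (array([0.4523, 0.3633]), 196.24592675059102) (np.float64(146.75), np.float64(258.25), np.float64(16.5), np.float64(14.25))
b cap (192.31346787479407, 265.06198517298185) 189.6875 (array([0.4518, 0.2738]), 194.9615950700827) (np.float64(184.5), np.float64(258.5), np.float64(16.5), np.float64(14.25))
jar (307.65712074303406, 205.04302115583076) 242.25 (array([0.5981, 0.003 ]), 250.29723613034002) (np.float64(299.25), np.float64(196.5), np.float64(17.5), np.float64(18.0))
```

View pics/c11.png

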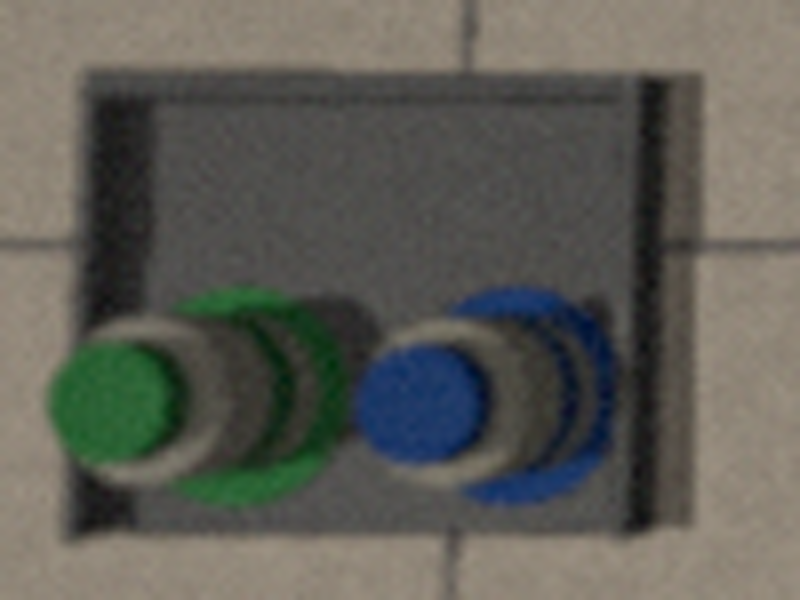

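View pics/side11.png

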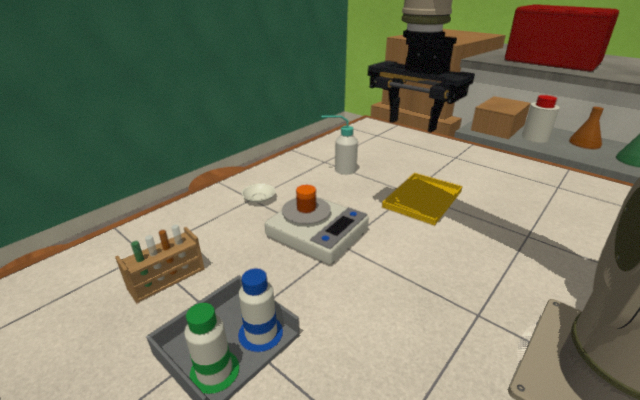

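Both bottles are upright on their pads, with cap centres within about 4 mm of the pad centres. The jar is within 2 mm of the pan centre, the bystanders haven't moved and the arm is clear.

```bash
python3 -c "
from bench import job_done
print(job_done())"
```

```text
the job is handed in; nothing more can be done
None
```

The job is done and handed in, with the arm's last move ending at 58.8 s of the 131 s allowed. I moved the blue bottle and then the green one into the yellow tray, and put the jar on the balance pan. Then I stood the blue and green bottles back on their own pads. Each was set down until contact showed at 3–6 N, then released.

In the last pictures:
- **Bottles:** both stand upright on their pads, with cap centres about 4 mm from the pad centres. Most of that is probably the visible side of the cap shifting the measured centre.
- **Jar:** it stands upright about 2 mm from the pan's centre, and its position did not change between the two checks.
- **Bystanders:** the wash bottle, rack and dish look unmoved, judged by eye rather than measured.
- **Arm:** it is clear of everything, with the force reading back near zero.

No check failed. The two cameras disagreed by up to about 5 mm on where the bottles stood at the start, but the grips took up that difference.

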